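# Reset a control module

## Task

The control module lies face down on the blue mat: turn it over so that it lies flat, face up, on the mat, laying it down rather than dropping it or letting it topple. Then take the orange stylus out of the tool holder, reach with its tip through the round hole in the module's face and push the recessed reset button all the way down without forcing it; finish while still gripping the stylus and holding the button down. Leave the other tools and things on the bench where they are.

Things in the scene. Friction and masses are not known exactly. Their poses are not given: they have to be found in the camera images.
- mat: blue silicone mat fixed on the bench, 300 (x) x 360 (y) x 3 mm thick; origin at the centre of its underside, z up
- module: loose flat box 92 (x) x 54 (y) x 30 mm (z), about 0.26 kg: pale face with dark blue panel, dark back, green terminals in the 54 x 30 mm ends. All six sides are flat: it can stand on an end or long side. Origin at the centre of the face; z points out of the BACK (up at the start, down once face up), box middle 15 mm along z. Its x starts within 0.5 rad of world x
- hole (a point): centre of the mouth of the round access hole (black ring) in the module's face, at x 22, y 10 mm from the module's origin. The hole is 12 mm across, slightly chamfered, square to the face, through an 8 mm face plate; the reset button's top lies 12 mm below the face
- reset_button (a joint): travel of the spring-loaded orange-red reset button under the hole, m: 0 = out, 0.004 = fully down (hard stop). It takes about 2.5 N to start and 5 N to push fully down; it springs back when let go. Its cap is 15 mm across, so the stylus meets it anywhere in the hole
- holder: dark tool holder block fixed on the bench, 165 (x) x 50 (y) x 45 mm high, with three holes in a row along its x, at -55, 0 and 55 mm; origin at the centre of its underside. It stands to the left or to the right of the mat
- stylus: stylus standing upright, tip down, in one of the holder's holes, 30 g: orange square handle 13 x 13 mm, 95 mm long, white bands (flats along the holder's sides), on a white round shank 6 mm in diameter, 35 mm long. Origin at the foot of the handle, which rests on the holder's top; z up along the handle (its top at 95 mm). It lifts straight out
- stylus_tip (a point): end of the stylus's shank, 35 mm below its origin along its axis
- driver: bystander: small screwdriver with a round yellow handle, 13 mm in diameter and 85 mm tall above the holder, in another of its holes; origin at the foot of the handle
- scriber: bystander: scriber with a round wooden handle, 13 mm in diameter and 88 mm tall above the holder, in another of its holes; origin at the foot of the handle
- tray: blue compartment tray with small parts, fixed, 165 (x) x 100 (y) x 32 mm high, on the side of the mat away from the holder; origin at the centre of its underside
- spool: bystander: spool of solder, loose, 54 mm in diameter, 40 mm high, beyond the mat; origin under its centre
- tin: bystander: round brass tin, loose, 54 mm in diameter, 18 mm high, beyond the mat; origin under its centre
- tube: bystander: white and blue flux tube lying along y, loose, 20 x 110 x 16 mm, beyond the mat; origin under its centre
- pot: bystander: small amber jar with a white cap, loose, 35 mm in diameter, 47 mm high, beyond the mat; origin under its centre
Mind the look-alikes: they are no part of the job. There is more than one size of the module; the job needs the smaller.

How it is judged:
On the way, in this order (a step that is already met when the one before it is completed fails the run):
1. the module lies flat, face up, on the mat and has been let go (angle between module's own z axis and vertical above 3 rad and height (world z) of module between 0.031 and 0.037 m and contact force between the fingers and module below 0.2 N and linear speed of module below 0.03 m/s), for 0.2 s.
2. the stylus, held in the fingers, holds the button down through the hole (value of joint reset_button above 0.003 m and horizontal distance between stylus_tip and hole below 0.006 m and contact force between the fingers and stylus above 2 N), for 0.3 s.
At the end, for the whole second after the job is handed in: Module flat (within 8 degrees), still, face up on the mat; stylus tip in the hole (within 6 mm of its axis, over 12 mm deep) keeps the button at least 3 mm of its 4 mm down; the fingers grip the stylus and the robot touches the module with nothing else (all of step 2 and angle between module's own z axis and vertical above 3 rad and height (world z) of module between 0.031 and 0.037 m and x of module in the frame of mat between -0.14 and 0.14 m and y of module in the frame of mat between -0.17 and 0.17 m and linear speed of module below 0.03 m/s and z of stylus_tip in the frame of module above 0.012 m and contact force between stylus and module above 1.5 N and contact force between the arm and module below 0.2 N); the arm keeps its last pose, push and grip.
It fails at once if the module is dropped or topples (falls faster than 0.6 m/s with no finger on it) (linear speed of module above 0.6 m/s and contact force between the fingers and module below 0.3 N).
It fails at once if the button or module is forced (stylus pressed on it with more than 30 N) (contact force between stylus and module above 30 N).
It fails at once if another tool or thing is moved more than 25 mm (distance of any of driver, scriber, spool, tin, tube, pot from where it was at the start of the episode above 0.025 m).
It also fails if it takes over 69 s, if anything falls off the work surface, if the arm or the gripper's body presses on something with over 40 N, if the wrist force passes 120 N, or if a joint passes its speed limit or range.

## Robot

A 6-joint arm with a two-finger parallel gripper is mounted at the origin on the work surface. World frame = base frame: x ahead of the robot, y to its left, z up, the work surface at z = 0. Lengths are in m, angles in rad, forces in N, time in s.
With the tool pointing down it reaches from about 0.425 to 0.95 m from the base axis. Payload 3.5 kg.
Tool frame: the origin (TCP) lies midway between the tips of the shut fingers; the grasp point (between the pads) lies 19 mm behind it (ctrl.hold_point_z is the distance from the TCP to the grasp point, in m); z points along the fingers, y is the line along which they close (so a half turn about z gives the same grasp; the last joint's range is limited). The gripper opens to 85 mm and grips with 20 to 120 N. Pads are 22 mm wide; open, the fingers measure 114 mm over their backs; the gripper's body (76 mm by 85 mm) begins 54 mm behind the grasp point. The pads swing forward as they close: fully open they stand 13 mm farther back than shut.
Start: joints at [-1.265, 0.286, 1.577, -0, 1.279, -0.15], TCP at [0.297, -0.606, 0.231] pointing down, gripper open.
Joint ranges: [-2.77, 2.77], [-0.9, 2.22], [0.21, 2.48], [-1.53, 4.67], [0.24, 2.81], [-2.84, 2.84]. Speed limits (rad/s): [2.79, 2.79, 3.14, 3.14, 3.14, 3.14].

## Interface

Orientations are given as a unit quaternion [x, y, z, w].
In Python, from plant import readout, cams, sign_off, ctrl gives the robot as it stands. The module is installed in compiled form; this text tells all that it offers.
- The arm moves only by the tool step_arm, never from a script. Its argument "increments" is a list of rows, each a list of 2 entries, a list of its own where there are three numbers: the shift along the world's x, y, z in mm, then the turn, a rotation vector about the world's x, y, z in rad. In form: [[[x, y, z], [rx, ry, rz]], ...]. A call has 1 to 8 rows; each row shifts and turns the commanded pose from where the row before left it; what a row does not reach is not made up. A row lasts 1/12 s, in which the tool goes at most 41.7 mm and 7.16 degrees, less where a joint would pass 70% of its speed; a pose out of reach is approached as far as the arm can. A call is refused whole if a number of a shift passes 41.7 or a number of a turn 0.125, either way. A call with a gripper value outside its range is refused whole. "fingers" is the opening, from -1 (shut) to 1 (fully open), set as the call begins (left out, the last holds). The fingers move at their own pace and stop on an object; "grip_force" is the grip in N (left out, the last holds). Time passes only in rows, so rows that do not move let the fingers close. It gives the time, the measured TCP pose, the force, the opening and the grip force at its end, in the units of the state.
- readout.get_state(): the state, without advancing time (a new reading comes with each control period).
- cams.read_camera(name): name is "side" or "top"; returns the picture (384x512x3 uint8, red, green, blue); there is no depth.
- cams.get_calibration(name): a dict with "fx", "fy", "cx", "cy" (pixels), "eye" and "rotation" of the camera in the world. Camera axes: x right, y up, looking along -z (the intrinsics and any distortion apply to the point x, -y, -z); pixel columns grow to the right and rows downward; lengths in m; the calibration is good to about 2 mm. A picture is of the moment at which its call begins. get_calibration takes no time and is no camera call.
- sign_off(): hands the job in; it is judged then, once.
The state is a dict: "time": time; "qpos": joint angles; "dq": joint speeds; "joint_efforts": joint torques, N m; "eef_pos": TCP position; "tcp_rot": TCP orientation; "contact_force": force on the tool from outside, world axes, zero at the start; "wrist_torque": the same for the moment, N m; "opening": opening from 0.0 (shut) to 1.0 (fully open); "finger_force": force on a finger pad.
Only numpy, scipy, OpenCV 4.12 (cv2) and the standard library are available. Lean on these libraries where they do the work, as an engineer would, in place of code of your own. Each camera call takes 0.05 s, during which the arm holds its last target. There are 200 camera calls.

## Working session

There is one attempt and no reset: what is moved stays moved. The work goes in short steps, Python scripts to look and compute and a tool call to move; the robot and the scene stay as the last step left them, time stands still between calls to the robot, and variables do not carry over. Pictures are saved under pics/ and viewed, at most 10 in all, crops included, and the job is handed in when it is done.

Besides the shell and the picture viewer there is one more tool, called after "Call:" as name(argument=value, ...), one argument or row to a line, values as JSON. step_arm: Moves the arm, as the interface text tells. Its arguments: {"type":"object","properties":{"increments":{"type":"array","items":{"type":"array"}},"fingers":{"type":"number"},"grip_force":{"type":"number"}},"required":["increments"]}

```bash
mkdir -p pics; ls; python3 - <<'E'
from plant import readout,cams,ctrl
import cv2,numpy as np
print(readout.get_state(), ctrl.hold_point_z)
ims=[]
for n in("side","top"):
    im=cams.read_camera(n); cv2.imwrite(f"pics/{n}0.png",im[:,:,::-1]); print(n,cams.get_calibration(n))
E
```

```text
pics
{'time': 0.0, 'qpos': array([-1.26497331e+00,  2.87196520e-01,  1.57818736e+00,  4.26065199e-05,
        1.27858125e+00, -1.49971053e-01]), 'dq': array([-2.69583888e-03, -2.97718707e-03,  3.62381632e-05,  8.37860367e-04,
        2.40905131e-04,  2.09475885e-03]), 'joint_efforts': array([ 8.95534704e-04, -4.05981016e+01, -2.92623317e+01, -4.03449860e-05,
        5.75736558e-03, -7.95913479e-06]), 'eef_pos': array([ 0.29697217, -0.60543206,  0.22992099]), 'tcp_rot': array([ 9.74144377e-01,  2.25923274e-01, -7.20141390e-05, -1.18422437e-03]), 'contact_force': array([-0.52869156,  0.5009834 , -0.21827831]), 'wrist_torque': array([ 0.03606386, -0.02577783,  0.03174195]), 'finger_force': 0.0, 'opening': 0.9993071585084907} 0.0187
side {'fx': 360.341963562202, 'fy': 360.341963562202, 'cx': 260.3002163102765, 'cy': 189.31883418798256, 'eye': array([0.3184986 , 0.73620289, 0.59325839]), 'rotation': array([-0.07211922,  0.45731629,  0.87653874, -0.13168317])}
top {'fx': 399.3628546759635, 'fy': 399.3628546759635, 'cx': 250.7852908883879, 'cy': 186.89302969390306, 'eye': array([0.36798035, 0.00283607, 1.10565853]), 'rotation': array([ 0.06222813, -0.06016693, -0.69819682,  0.71065378])}
```

View pics/side0.png

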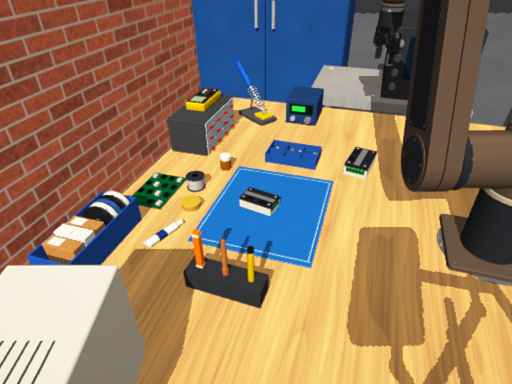

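View pics/top0.png

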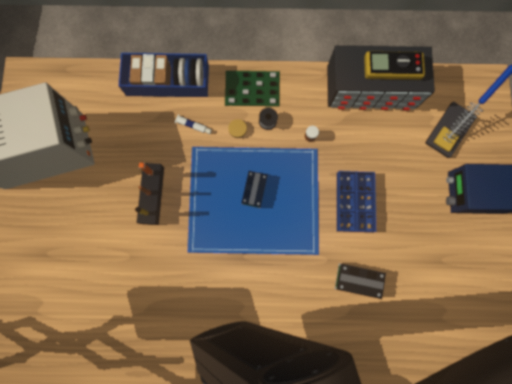

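Side view: stylus (square orange with white bands) at about (198,248), scriber (wood) at (225,257) and driver (yellow) at (251,263). There are two modules: the one on the mat at side (260,200) / top (255,189), and a larger one off the mat at top (361,280). The smaller one on the mat fits the description. I'll confirm that in a crop and measure.

```bash
cat > h.py <<'E'
import numpy as np,cv2
from scipy.spatial.transform import Rotation as R
from plant import cams,readout
C={n:cams.get_calibration(n) for n in("side","top")}
def ray(n,p):
    c=C[n]; d=np.array([(p[0]-c['cx'])/c['fx'],-(p[1]-c['cy'])/c['fy'],-1])
    return np.array(c['eye']),R.from_quat(c['rotation']).apply(d)
def plane(n,p,z):
    o,d=ray(n,p); return o+d*(z-o[2])/d[2]
def tri(ps,pt):
    (a,u),(b,v)=ray("side",ps),ray("top",pt)
    s=np.linalg.lstsq(np.c_[u,-v],b-a,rcond=None)[0]
    return (a+u*s[0]+b+v*s[1])/2,np.linalg.norm(a+u*s[0]-b-v*s[1])
def proj(n,P):
    c=C[n]; q=R.from_quat(c['rotation']).inv().apply(np.array(P)-c['eye'])
    return np.array([c['cx']-c['fx']*q[...,0]/q[...,2],c['cy']+c['fy']*q[...,1]/q[...,2]]).T
def grab(n,f=None):
    im=cams.read_camera(n)
    if f: cv2.imwrite(f"pics/{f}.png",im[:,:,::-1])
    return im
E
python3 - <<'E'
from h import *
s=cv2.imread("pics/side0.png");t=cv2.imread("pics/top0.png")
def up(a,k,sz): return cv2.resize(a,sz,interpolation=cv2.INTER_CUBIC)
a=up(s[170:230,225:295],0,(400,343)); b=up(t[160:220,225:295],0,(400,343))
c=up(s[220:310,170:290],0,(340,255)); d=up(t[150:235,125:175],0,(150,255))
e=up(t[255:305,325:395],0,(300,214)); 
out=np.zeros((598,800,3),np.uint8); out[:343,:400]=a; out[:343,400:]=b; out[343:,:340]=c; out[343:,340:490]=d; out[343:557,495:795]=e
cv2.imwrite("pics/crop0.png",out)
for n,im,box in(("top",t,(225,160,295,220)),("side",s,(225,170,295,230))):
    h=cv2.cvtColor(im,cv2.COLOR_BGR2HSV)
    x0,y0,x1,y1=box; sub=h[y0:y1,x0:x1]
    m=((sub[...,1]<120)).astype(np.uint8)
    k,l,st,ce=cv2.connectedComponentsWithStats(m); i=1+st[1:,4].argmax()
    ct=max(cv2.findContours((l==i).astype(np.uint8),0,1)[0],key=cv2.contourArea)
    r=cv2.minAreaRect(ct); print(n,st[i],ce[i]+[x0,y0],cv2.boxPoints(r)+[x0,y0])
    for p in cv2.approxPolyDP(ct,2,True)[:,0]+[x0,y0]: print(p,plane(n,p,.033).round(4))
    m2=((h[...,0]<30)&(h[...,1]>150)&(h[...,2]>90)).astype(np.uint8)
# mat corners
h=cv2.cvtColor(t,cv2.COLOR_BGR2HSV); m=((h[...,0]>98)&(h[...,0]<118)&(h[...,1]>150)).astype(np.uint8); m[:,325:]=0;m[:135]=0;m[260:]=0
r=cv2.minAreaRect(cv2.findNonZero(m)); 
for p in cv2.boxPoints(r): print("mat",p,plane("top",p,.003).round(4))
E
```

```text
top [ 17  12  25  36 602] [254.36710963 188.69269103] [[241.52941132 203.11764526]
 [248.84705734 170.18823433]
 [267.05881882 174.23529053]
 [259.74117279 207.16470337]]
[249 172] [0.5971 0.0133 0.033 ]
[242 202] [0.5138 0.0307 0.033 ]
[259 207] [ 0.501  -0.0155  0.033 ]
[266 175] [ 0.5896 -0.0334  0.033 ]
side [ 14  17  41  29 742] [258.63881402 201.23045822] [[236.99999809 205.00000381]
 [243.80000114 184.59999943]
 [281.00000763 197.00000381]
 [274.20000458 217.40000916]]
[240 197] [0.6014 0.018  0.033 ]
[240 206] [0.5881 0.0548 0.033 ]
[270 215] [0.5047 0.0677 0.033 ]
[279 203] [0.4961 0.0137 0.033 ]
[277 196] [ 0.509  -0.0145  0.033 ]
[250 187] [ 0.591  -0.0338  0.033 ]
mat [189.68011 246.83357] [0.3918 0.1717 0.003 ]
mat [191.21875 151.43904] [0.6605 0.1792 0.003 ]
mat [317.34723 153.47337] [ 0.6608 -0.1798  0.003 ]
mat [315.8086 248.8679] [ 0.3925 -0.1726  0.003 ]
```

View pics/crop0.png

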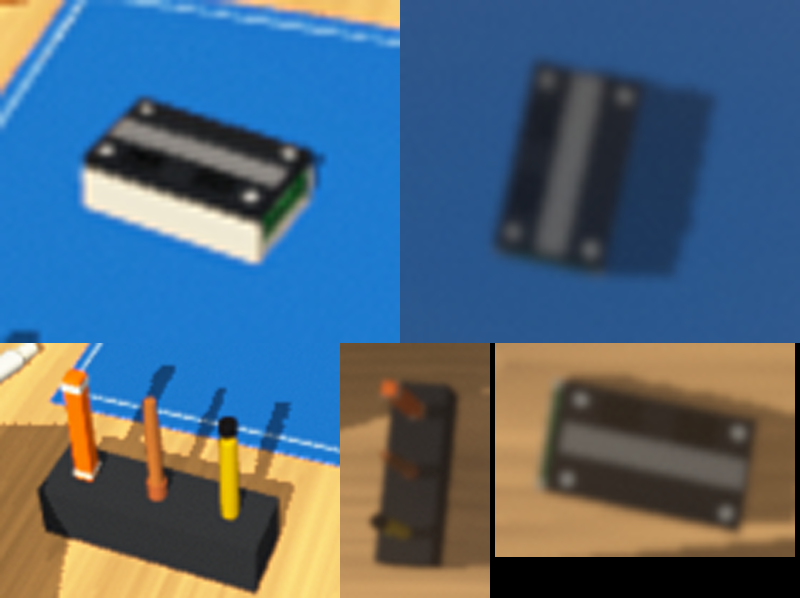

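The crop shows the module on the mat at crop (195,170): dark back up, pale flank, and clearly smaller than the one on the bench. The stylus is the square orange handle with white bands at the far (+x) end of the holder, with its top at side ≈(196.5,230) and top ≈(141,165). Next I'll triangulate both.

```bash
python3 - <<'E'
from h import *
k=.175
S=lambda u,v:(225+(u+.5)*k-.5,170+(v+.5)*k-.5); T=lambda u,v:(225+(u-400+.5)*k-.5,160+(v+.5)*k-.5)
for s,t in(((83,165),(533,62)),((145,97),(642,78)),((315,160),(605,270)),((262,216),(495,250))):
    P,e=tri(S(*s),T(*t)); print(P.round(4),round(e,4),"top@.033",plane("top",T(*t),.033).round(4),"side",plane("side",S(*s),.033).round(4))
# four screws on the back
for s,t in(((146,108),(547,78)),((107,150),(513,231)),((290,152),(626,96)),((250,196),(591,250))): pass
im=cv2.imread("pics/side0.png");h=cv2.cvtColor(im,cv2.COLOR_BGR2HSV)
def blob(im,box):
    h=cv2.cvtColor(im,cv2.COLOR_BGR2HSV);x0,y0,x1,y1=box;s=h[y0:y1,x0:x1]
    m=(s[...,0]<20)&(s[...,1]>200)&(s[...,2]>170); v,u=np.nonzero(m); return u+x0,v+y0
u,v=blob(im,(185,225,212,275)); p=np.polyfit(v,u,1); print("stylus side",u.min(),u.max(),v.min(),v.max(),p)
for vv in(233,245,260): print(np.polyval(p,vv),vv)
for r in range(228,272,2):
    print(r,[tuple(x) for x in im[r,190:208:3][:, ::-1].tolist()]) if r in(228,230,232,262,264,266,268) else 0
t=cv2.imread("pics/top0.png"); ht=cv2.cvtColor(t,cv2.COLOR_BGR2HSV)
print(ht[160:178,136:156,1]); print(ht[160:178,136:156,2])
E
```

```text
[0.6037 0.0168 0.0266] 0.0017 top@.033 [0.6015 0.0165 0.033 ] side [0.6014 0.0249 0.033 ]
[ 0.5933 -0.0362  0.0328] 0.0026 top@.033 [ 0.5945 -0.036   0.033 ] side [ 0.5918 -0.0358  0.033 ]
[ 0.5026 -0.0196  0.0256] 0.0004 top@.033 [ 0.5015 -0.0195  0.033 ] side [ 0.5003 -0.0097  0.033 ]
[0.512  0.0331 0.0292] 0.0028 top@.033 [0.5101 0.0328 0.033 ] side [0.5121 0.0379 0.033 ]
stylus side 192 203 230 265 [1.12061965e-01 1.69554885e+02]
195.66532269917118 233
197.01006627362267 245
198.69099574168703 260
228 [(242, 195, 110), (242, 197, 108), (119, 136, 205), (127, 183, 226), (26, 121, 205), (28, 123, 205)]
230 [(242, 197, 109), (243, 157, 59), (255, 128, 0), (243, 131, 89), (26, 123, 207), (28, 121, 206)]
232 [(242, 196, 109), (254, 138, 0), (254, 138, 0), (214, 103, 40), (32, 123, 206), (31, 121, 206)]
262 [(62, 58, 56), (52, 53, 54), (202, 89, 21), (252, 126, 0), (167, 63, 0), (105, 99, 91)]
264 [(52, 53, 56), (54, 55, 55), (198, 137, 110), (252, 127, 0), (186, 79, 12), (50, 51, 51)]
266 [(53, 53, 56), (52, 53, 55), (193, 173, 150), (251, 243, 219), (202, 150, 109), (53, 53, 53)]
268
[... 2449 characters left out ...]
  64  55
   50  48]
 [118 118 116 112 108  99  92  91  94  96  96  95  94  92  90  84  75  60
   49  46]
 [118 117 115 112 106  91  80  76  82  90  94  95  95  95  93  89  81  64
   49  42]
 [118 118 117 114 108  91  71  63  69  79  88  92  95  97  94  91  81  62
   47  42]
 [121 122 122 123 120  98  70  57  58  67  77  86  93  95  95  91  79  60
   46  40]
 [134 140 141 144 142 114  76  56  53  57  64  75  86  90  89  83  73  58
   46  43]
 [159 167 170 172 164 126  81  56  51  52  55  63  72  75  73  69  64  55
   48  45]
 [180 187 188 187 170 129  79  54  51  51  52  54  57  59  57  56  55  51
   50  49]
 [190 192 192 188 167 122  75  56  52  51  51  52  51  51  51  52  51  50
   51  50]]
```

Call:
step_arm(
  increments=[
    [[17, 35, 0], [0, 0, -0.104]],
    [[17, 35, 0], [0, 0, -0.104]],
    [[17, 35, 0], [0, 0, -0.104]],
    [[17, 35, 0], [0, 0, -0.104]],
    [[17, 35, 0], [0, 0, -0.104]],
    [[17, 35, 0], [0, 0, -0.104]],
    [[17, 35, 0], [0.02, 0.118, 0]],
    [[17, 35, 0], [0.02, 0.118, 0]],
  ],
  fingers=1,
  grip_force=70,
)

```text
time: 0.77
eef_pos: [0.4323, -0.3244, 0.2322]
tcp_rot: [0.989, -0.085, -0.121, -0.009]
contact_force: [0.6, -0.5, 0.0]
opening: 1.002
finger_force: 0.0
```

Call:
step_arm(
  increments=[
    [[18, 35, -5], [0.02, 0.118, 0]],
    [[18, 35, -5], [0.02, 0.118, 0]],
    [[18, 35, -5], [0.02, 0.118, 0]],
    [[18, 35, -5], [0, 0, 0]],
    [[20, 35, -5], [0, 0, 0]],
    [[20, 35, -5], [0, 0, 0]],
    [[20, 35, -10], [0, 0, 0]],
    [[20, 35, -10], [0, 0, 0]],
  ],
)

```text
time: 1.43
eef_pos: [0.5859, -0.0441, 0.1807]
tcp_rot: [0.952, -0.08, -0.294, -0.025]
contact_force: [0.5, -1.1, 0.3]
opening: 1.001
finger_force: 0.0
```

```bash
cat >> h.py <<'E'
def st():
    s=readout.get_state(); r=R.from_quat(s['tcp_rot'])
    M=r.as_matrix(); print("t",round(s['time'],2),"p",s['eef_pos'].round(4),"ty",M[:,1].round(3),"tz",M[:,2].round(3),"q",s['qpos'].round(2),"F",s['contact_force'].round(1),"ff",round(s['finger_force'],1),"op",round(s['opening'],3))
    return s,r
def goal(p,y,z):
    """print shift in mm and world rotvec to a pose with tool y, z axes; p = TCP"""
    s,r=st(); z=np.array(z)/np.linalg.norm(z); y=np.array(y)-np.dot(y,z)*z; y/=np.linalg.norm(y)
    g=R.from_matrix(np.c_[np.cross(y,z),y,z])
    print("shift mm",((np.array(p)-s['eef_pos'])*1e3).round(1),"rot",(g*r.inv()).as_rotvec().round(4))
E
python3 - <<'E'
from h import *
u=np.array([.9856,-.169,0]); A=.6; d=-np.sin(A)*u-np.cos(A)*np.array([0,0,1])
tcp=np.array([.5525,0,.0245])+.0187*d
print(tcp,d); goal(tcp-.08*d,[-.169,-.9856,0],d)
E
```

```text
[0.54209323 0.00178444 0.00906622] [-0.55651162  0.09542458 -0.82533561]
t 1.43 p [ 0.5859 -0.0441  0.1807] ty [-0.167 -0.986  0.   ] tz [-0.556  0.094 -0.826] q [-0.23  0.48  1.5  -0.04  1.76  1.51] F [ 0.5 -1.1  0.3] ff 0.0 op 1.001
shift mm [   0.7   38.2 -105.6] rot [ 0.0005  0.0014 -0.0019]
```

Call:
step_arm(
  increments=[
    [[0, 13, -35], [0, 0, 0]],
    [[0, 13, -35], [0, 0, 0]],
    [[1, 12, -36], [0, 0, 0]],
    [[-11, 2, -16], [0, 0, 0]],
    [[-11, 2, -16], [0, 0, 0]],
    [[-11, 2, -16], [0, 0, 0]],
    [[-11, 2, -18], [0, 0, 0]],
    [[0, 0, 0], [0, 0, 0]],
  ],
)

```text
time: 2.1
eef_pos: [0.5372, 0.0011, 0.0052]
tcp_rot: [0.951, -0.08, -0.299, -0.025]
contact_force: [-0.3, -0.2, -1.1]
opening: 1.0
finger_force: 0.0
```

```bash
python3 - <<'E'
from h import *
u=np.array([.9856,-.169,0]); A=.6; d=-np.sin(A)*u-np.cos(A)*np.array([0,0,1])
goal(np.array([.5525,0,.0245])+.0187*d,[-.169,-.9856,0],d)
a=grab("side")[140:240,190:330,::-1]; b=grab("top")[120:240,180:330,::-1]
o=np.zeros((571,800,3),np.uint8); a=cv2.resize(a,(400,286)); b=cv2.resize(b,(400,320)); o[:286,:400]=a;o[:320,400:]=b
cv2.imwrite("pics/g1.png",o[:320])
E
```

```text
t 2.1 p [0.5372 0.0011 0.0052] ty [-0.167 -0.986 -0.   ] tz [-0.564  0.095 -0.821] q [-0.18  0.61  1.68 -0.01  1.46  1.56] F [-0.3 -0.2 -1.1] ff 0.0 op 1.0
shift mm [4.9 0.7 3.9] rot [-0.0014 -0.0084 -0.002 ]
```

View pics/g1.png

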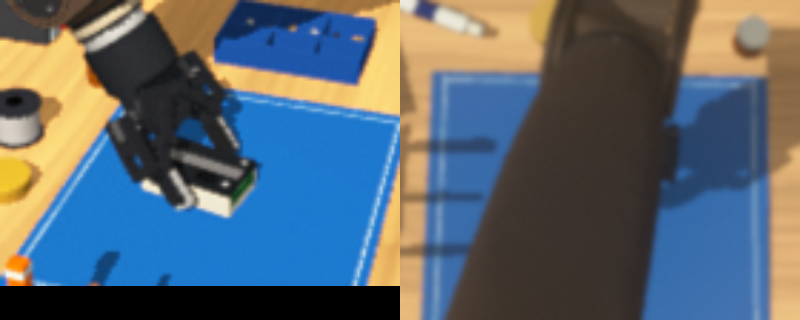

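The fingers straddle the module (near finger at crop (178,190)). I'll make a small correction, then close and lift.

Call:
step_arm(
  increments=[
    [[5, 1, 3], [0, 0, 0]],
    [[0, 0, 0], [0, 0, 0]],
  ],
)

```text
time: 2.37
eef_pos: [0.5501, 0.0005, 0.0144]
tcp_rot: [0.953, -0.08, -0.291, -0.025]
contact_force: [-0.5, -0.7, 0.2]
opening: 0.999
finger_force: 0.0
```

Call:
step_arm(
  increments=[
    [[0, 0, 0], [0, 0, 0]],
    [[0, 0, 0], [0, 0, 0]],
    [[0, 0, 0], [0, 0, 0]],
    [[0, 0, 0], [0, 0, 0]],
    [[0, 0, 0], [0, 0, 0]],
    [[0, 0, 0], [0, 0, 0]],
  ],
  fingers=-1,
  grip_force=70,
)

```text
time: 2.87
eef_pos: [0.5487, 0.0005, 0.0135]
tcp_rot: [0.953, -0.08, -0.292, -0.025]
contact_force: [4.0, -1.3, 5.5]
opening: 0.623
finger_force: 75.4
```

Call:
step_arm(
  increments=[
    [[0, 0, 10], [0, 0, 0]],
    [[0, 0, 20], [0, 0, 0]],
    [[0, 0, 30], [0, 0, 0]],
    [[0, 0, 30], [0, 0, 0]],
    [[0, 0, 20], [0, 0, 0.116]],
    [[0, 0, 0], [0, 0, 0.116]],
    [[0, 0, 0], [0, 0, 0.116]],
    [[0, 0, 0], [0, 0, 0.116]],
  ],
)

```text
time: 3.53
eef_pos: [0.5462, 0.0012, 0.1217]
tcp_rot: [0.944, 0.143, -0.292, 0.044]
contact_force: [-1.2, 0.6, -2.9]
opening: 0.614
finger_force: 74.7
```

Call:
step_arm(
  increments=[
    [[0, 0, 0], [0, 0, 0.116]],
    [[0, 0, 0], [0, 0, 0.116]],
    [[0, 0, 0], [0, 0, 0.116]],
    [[0, 0, 0], [0, 0, 0.116]],
    [[0, 0, 0], [0, 0, 0.116]],
    [[0, 0, 0], [0, 0, 0.116]],
    [[0, 0, 0], [0, 0, 0.116]],
    [[0, 0, 0], [0, 0, 0.116]],
  ],
)

```text
time: 4.2
eef_pos: [0.5452, 0.0015, 0.1206]
tcp_rot: [0.78, 0.551, -0.242, 0.169]
contact_force: [0.2, -0.2, -2.2]
opening: 0.615
finger_force: 74.7
```

Call:
step_arm(
  increments=[
    [[0, 0, 0], [0, 0, 0.116]],
    [[0, 0, 0], [0, 0, 0.116]],
    [[0, 0, 0], [0, 0, 0.116]],
    [[0, 0, 0], [0.1208, 0, 0]],
    [[0, 0, 0], [0.1208, 0, 0]],
    [[0, 0, 0], [0.1208, 0, 0]],
    [[0, 0, 0], [0.1208, 0, 0]],
    [[0, 0, 0], [0.1208, 0, 0]],
  ],
)

```text
time: 4.87
eef_pos: [0.5456, 0.0019, 0.1218]
tcp_rot: [0.706, 0.708, 0.004, -0.005]
contact_force: [-0.5, 0.5, -3.5]
opening: 0.615
finger_force: 74.5
```

Call:
step_arm(
  increments=[
    [[0, 0, 0], [0.1208, 0, 0]],
    [[0, 0, 0], [0.1208, 0, 0]],
    [[0, 0, 0], [0.1208, 0, 0]],
    [[0, 0, 0], [0.1208, 0, 0]],
    [[0, 0, 0], [0.1208, 0, 0]],
    [[0, 0, 0], [0.1208, 0, 0]],
    [[0, 0, 0], [0.1208, 0, 0]],
    [[0, 0, 0], [0.1208, 0, 0]],
  ],
)

```text
time: 5.53
eef_pos: [0.5461, 0.0009, 0.1219]
tcp_rot: [0.624, 0.624, 0.332, -0.332]
contact_force: [-0.4, 0.2, -2.8]
opening: 0.619
finger_force: 74.7
```

```bash
python3 - <<'E'
from h import *
A=.6
goal(np.array([.55,0,.12]),[-1,0,0],[0,np.cos(A),-np.sin(A)])
a=grab("side","s2")[60:240,190:370,::-1]; b=grab("top","t2")[120:260,180:330,::-1]
o=np.zeros((400,800,3),np.uint8); a=cv2.resize(a,(400,400)); b=cv2.resize(b,(400,373)); o[:400,:400]=a;o[:373,400:]=b
cv2.imwrite("pics/g2.png",o)
E
```

```text
t 5.53 p [0.5461 0.0009 0.1219] ty [ 1. -0.  0.] tz [ 0.     0.829 -0.559] q [-0.53  0.36  1.93  0.8   1.52 -0.87] F [-0.4  0.2 -2.8] ff 74.7 op 0.619
shift mm [ 3.9 -0.9 -1.9] rot [ 6.0000e-04  2.5989e+00 -1.7648e+00]
```

View pics/g2.png

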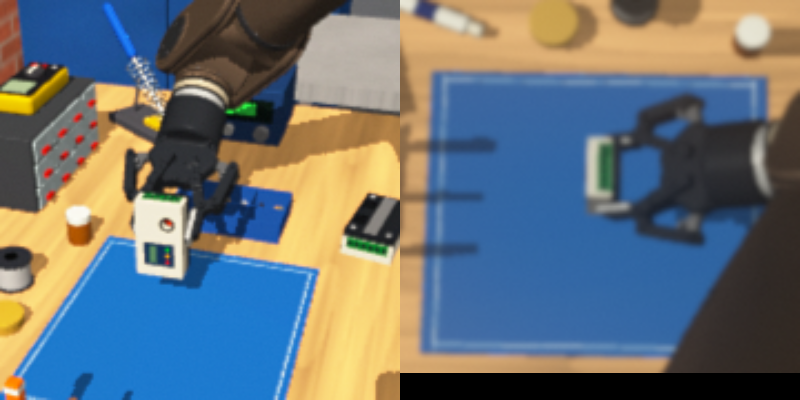

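The module is held upright. The pale face points at +y with the hole at crop (166,225), and the base is level. I'll lower it onto its end.

Call:
step_arm(
  increments=[
    [[0, 0, -15], [0, 0, 0]],
    [[0, 0, -20], [0, 0, 0]],
    [[0, 0, -20], [0, 0, 0]],
    [[0, 0, -10], [0, 0, 0]],
    [[0, 0, -3], [0, 0, 0]],
    [[0, 0, -1], [0, 0, 0]],
    [[0, 0, -1], [0, 0, 0]],
    [[0, 0, 0], [0, 0, 0]],
  ],
)

```text
time: 6.3
eef_pos: [0.5477, 0.0008, 0.0533]
tcp_rot: [0.625, 0.626, 0.331, -0.329]
contact_force: [0.3, 0.7, -2.8]
opening: 0.618
finger_force: 74.8
```

Call:
step_arm(
  increments=[
    [[0, 0, -1], [0, 0, 0]],
    [[0, 0, -1], [0, 0, 0]],
    [[0, 0, 0], [0, 0, 0]],
    [[0, 0, 0], [0, 0, 0]],
  ],
)

```text
time: 6.63
eef_pos: [0.5472, 0.0008, 0.0505]
tcp_rot: [0.625, 0.625, 0.331, -0.33]
contact_force: [-0.6, 0.0, -3.1]
opening: 0.621
finger_force: 74.8
```

Call:
step_arm(
  increments=[
    [[0, 0, -1], [0, 0, 0]],
    [[0, 0, -1], [0, 0, 0]],
    [[0, 0, 0], [0, 0, 0]],
    [[0, 0, 0], [0, 0, 0]],
  ],
)

```text
time: 6.97
eef_pos: [0.5471, 0.001, 0.0482]
tcp_rot: [0.625, 0.625, 0.331, -0.33]
contact_force: [0.2, -0.2, -2.5]
opening: 0.617
finger_force: 74.7
```

```bash
python3 - <<'E'
from h import *
a=grab("side")[130:250,200:320,::-1]
cv2.imwrite("pics/g3.png",cv2.resize(a,(600,600),interpolation=cv2.INTER_CUBIC))
E
```

```text
(no output)
```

View pics/g3.png

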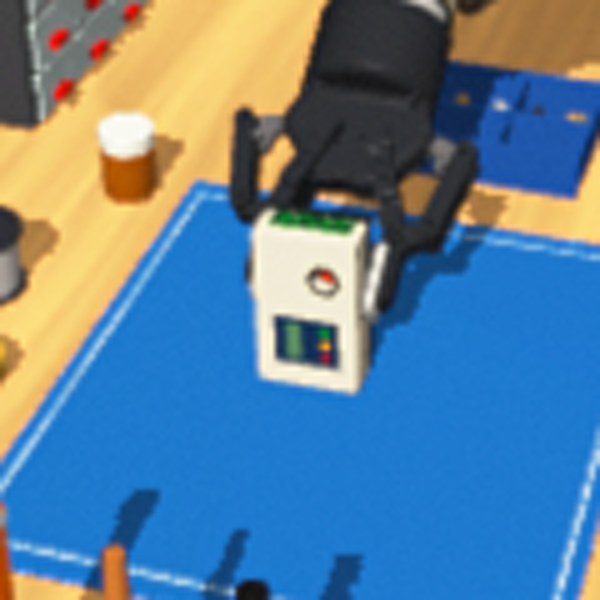

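```bash
python3 - <<'E'
from h import *
for p in((257,378),(360,393),(252,222),(365,236)):
    q=(200+(p[0]+.5)/5-.5,130+(p[1]+.5)/5-.5); o,d=ray("side",q)
    for y in(.008,.014): print(p,y,(o+d*(y-o[1])/d[1]).round(4))
E
```

```text
(257, 378) 0.008 [0.5747 0.008  0.0043]
(257, 378) 0.014 [0.5726 0.014  0.0092]
(360, 393) 0.008 [0.5172 0.008  0.007 ]
(360, 393) 0.014 [0.5156 0.014  0.0119]
(252, 222) 0.008 [0.5752 0.008  0.1036]
(252, 222) 0.014 [0.5731 0.014  0.1076]
(365, 236) 0.008 [0.5158 0.008  0.1062]
(365, 236) 0.014 [0.5142 0.014  0.1102]
```

Call:
step_arm(
  increments=[
    [[0, 0, -1], [0, 0, 0]],
    [[0, 0, -1], [0, 0, 0]],
    [[0, 0, 0], [0, 0, 0]],
    [[0, 0, 0], [0, 0, 0]],
  ],
)

```text
time: 7.35
eef_pos: [0.5471, 0.001, 0.0462]
tcp_rot: [0.625, 0.625, 0.331, -0.33]
contact_force: [0.9, -0.3, -1.8]
opening: 0.614
finger_force: 74.7
```

Call:
step_arm(
  increments=[
    [[0, 0, -1], [0, 0, 0]],
    [[0, 0, 0], [0, 0, 0]],
    [[0, 0, 0], [0, 0, 0]],
  ],
)

```text
time: 7.6
eef_pos: [0.5471, 0.001, 0.0453]
tcp_rot: [0.625, 0.625, 0.331, -0.33]
contact_force: [0.4, -0.0, -1.8]
opening: 0.616
finger_force: 74.7
```

Call:
step_arm(
  increments=[
    [[0, 0, -1], [0, 0, 0]],
    [[0, 0, 0], [0, 0, 0]],
    [[0, 0, 0], [0, 0, 0]],
  ],
)

```text
time: 7.85
eef_pos: [0.5471, 0.0009, 0.0443]
tcp_rot: [0.625, 0.625, 0.331, -0.33]
contact_force: [-0.0, 0.2, -3.0]
opening: 0.618
finger_force: 74.7
```

Call:
step_arm(
  increments=[
    [[0, 0, -1], [0, 0, 0]],
    [[0, 0, 0], [0, 0, 0]],
    [[0, 0, 0], [0, 0, 0]],
  ],
)

```text
time: 8.1
eef_pos: [0.5471, 0.001, 0.0433]
tcp_rot: [0.625, 0.625, 0.331, -0.33]
contact_force: [-0.3, -0.1, -1.3]
opening: 0.616
finger_force: 74.7
```

Call:
step_arm(
  increments=[
    [[0, 0, -1], [0, 0, 0]],
    [[0, 0, 0], [0, 0, 0]],
    [[0, 0, 0], [0, 0, 0]],
  ],
)

```text
time: 8.35
eef_pos: [0.5473, 0.0009, 0.0426]
tcp_rot: [0.625, 0.625, 0.331, -0.33]
contact_force: [-0.5, 0.0, -1.6]
opening: 0.614
finger_force: 74.8
```

Call:
step_arm(
  increments=[
    [[0, 0, -1], [0, 0, 0]],
    [[0, 0, 0], [0, 0, 0]],
    [[0, 0, 0], [0, 0, 0]],
  ],
)

```text
time: 8.6
eef_pos: [0.5472, 0.0009, 0.0425]
tcp_rot: [0.624, 0.625, 0.331, -0.331]
contact_force: [-3.5, -1.1, 5.3]
opening: 0.619
finger_force: 75.3
```

Call:
step_arm(
  increments=[
    [[0, 0, 0], [0, 0, 0]],
    [[0, 0, 0], [0, 0, 0]],
  ],
  grip_force=20,
)

```text
time: 8.77
eef_pos: [0.5473, 0.0009, 0.0425]
tcp_rot: [0.624, 0.625, 0.331, -0.33]
contact_force: [-3.0, -1.3, 5.2]
opening: 0.618
finger_force: 75.3
```

Call:
step_arm(
  increments=[
    [[0, 0, 0], [0, 0, 0]],
    [[0, 0, 0], [0, 0, 0]],
    [[0, 0, 0], [0, 0, 0]],
    [[0, 0, 0], [0, 0, 0]],
    [[0, 0, 0], [0, 0, 0]],
    [[0, 0, 0], [0, 0, 0]],
  ],
  fingers=1,
)

```text
time: 9.27
eef_pos: [0.5471, 0.001, 0.0412]
tcp_rot: [0.625, 0.625, 0.331, -0.33]
contact_force: [0.4, 0.0, 0.2]
opening: 0.998
finger_force: 0.0
```

Call:
step_arm(
  increments=[
    [[0, -8, 5.4], [0, 0, 0]],
    [[0, -16, 11], [0, 0, 0]],
    [[0, -25, 17], [0, 0, 0]],
    [[0, -32, 22], [0, 0, 0]],
    [[0, -20, 35], [0, 0, 0]],
    [[0, 0, 40], [0, 0, 0]],
    [[0, 0, 40], [-0.12, 0, 0]],
    [[0, 0, 20], [-0.12, 0, 0]],
  ],
)

```text
time: 9.93
eef_pos: [0.5484, -0.1031, 0.2363]
tcp_rot: [0.662, 0.661, 0.253, -0.248]
contact_force: [0.6, -0.4, 1.0]
opening: 0.999
finger_force: 0.0
```

```bash
python3 - <<'E'
from h import *
st()
a=grab("side","s4")[150:240,210:300,::-1]; b=grab("top","t4")[140:240,210:310,::-1]
o=np.zeros((400,800,3),np.uint8); o[:,:400]=cv2.resize(a,(400,400),interpolation=2);o[:,400:]=cv2.resize(b,(400,400),interpolation=2)
cv2.imwrite("pics/g4.png",o)
E
```

```text
t 9.93 p [ 0.5484 -0.1031  0.2363] ty [ 1.    -0.004  0.006] tz [ 0.007  0.663 -0.749] q [-0.62  0.2   1.79  0.57  1.61 -0.73] F [ 0.6 -0.4  1. ] ff 0.0 op 0.999
```

View pics/g4.png

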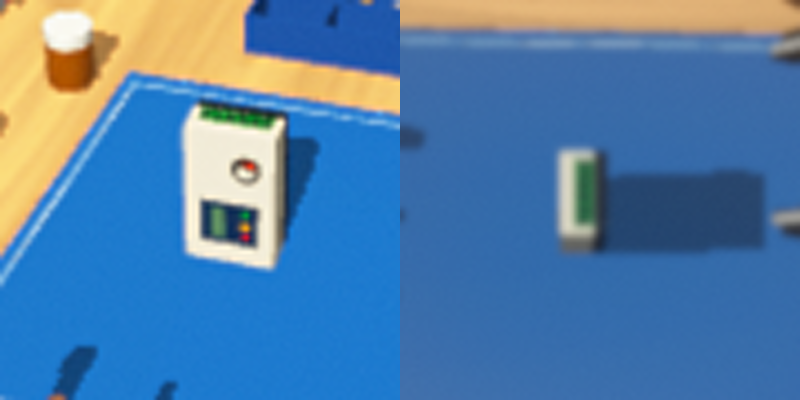

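The module stands on its end with its face to +y: side crop (235,180), and the top end spans crop x 558–604, y 150–238. Now I'll compute its position.

```bash
python3 - <<'E'
from h import *
for p in((558,150),(604,152),(601,239),(560,238)):
    print(plane("top",(210+(p[0]-400+.5)/4-.5,140+(p[1]+.5)/4-.5),.095).round(4))
for p in((185,252),(275,268)):
    print("side",plane("side",(210+(p[0]+.5)*.225-.5,150+(p[1]+.5)*.225-.5),.003).round(4))
for p in((184,117),(283,131)):
    print("side up",plane("side",(210+(p[0]+.5)*.225-.5,150+(p[1]+.5)*.225-.5),.095).round(4))
E
```

```text
[0.5704 0.0121 0.095 ]
[ 0.5696 -0.0176  0.095 ]
[ 0.5129 -0.0164  0.095 ]
[0.5131 0.0098 0.095 ]
side [0.5731 0.0109 0.003 ]
side [0.5168 0.0102 0.003 ]
side up [0.5743 0.0032 0.095 ]
side up [0.5158 0.001  0.095 ]
```

Call:
step_arm(
  increments=[
    [[0, 13, 0], [-0.119, 0, 0]],
    [[0, 13, 0], [-0.119, 0, 0]],
    [[0, 13, 0], [-0.119, 0, 0]],
    [[0, 13, 0], [-0.119, 0, 0]],
    [[0, 13, 0], [-0.119, 0, 0]],
    [[0, 13, 0], [-0.119, 0, 0]],
    [[0, 13, 0], [-0.119, 0, 0]],
    [[0, 13, 0], [-0.119, 0, 0]],
  ],
)

```text
time: 10.7
eef_pos: [0.5471, 0.0041, 0.2326]
tcp_rot: [0.703, 0.703, -0.079, 0.081]
contact_force: [-0.4, 0.7, -0.1]
opening: 0.998
finger_force: 0.0
```

Call:
step_arm(
  increments=[
    [[0, 13, 0], [-0.119, 0, 0]],
    [[0, 13, 0], [-0.119, 0, 0]],
    [[0, 13, -10], [-0.119, 0, 0]],
    [[0, 13, -20], [-0.119, 0, 0]],
    [[0, 0, -20], [0, 0, 0]],
    [[0, 0, -20], [0, 0, 0]],
    [[0, 0, -10], [0, 0, 0]],
    [[0, 0, 0], [0, 0, 0]],
  ],
)

```text
time: 11.37
eef_pos: [0.5451, 0.0553, 0.1483]
tcp_rot: [0.664, 0.666, -0.244, 0.239]
contact_force: [-0.3, 0.5, 0.5]
opening: 1.0
finger_force: 0.0
```

```bash
python3 - <<'E'
from h import *
B=.7; d=np.array([0,-np.sin(B),-np.cos(B)])
goal(np.array([.546,.003,.068])+.0187*d-.08*d,[1,0,0],d); print(.08*d)
E
```

```text
t 11.37 p [0.5451 0.0553 0.1483] ty [ 1.     0.    -0.007] tz [-0.005 -0.642 -0.767] q [ 0.2   0.25  1.9  -0.72  1.26  0.52] F [-0.3  0.5  0.5] ff 0.0 op 1.0
shift mm [  0.9 -12.8 -33.4] rot [-0.0029 -0.007  -0.0003]
[ 0.         -0.05153741 -0.06118737]
```

Call:
step_arm(
  increments=[
    [[1, -7, -17], [0, -0.007, 0]],
    [[0, -6, -16], [0, 0, 0]],
    [[0, -11, -13], [0, 0, 0]],
    [[0, -11, -13], [0, 0, 0]],
    [[0, -11, -13], [0, 0, 0]],
    [[0, -11, -13], [0, 0, 0]],
    [[0, -8, -9], [0, 0, 0]],
    [[0, 0, 0], [0, 0, 0]],
  ],
)

```text
time: 12.03
eef_pos: [0.5473, -0.011, 0.0569]
tcp_rot: [0.666, 0.663, -0.24, 0.243]
contact_force: [0.2, -0.4, -1.0]
opening: 1.0
finger_force: 0.0
```

```bash
python3 - <<'E'
from h import *
B=.7; d=np.array([0,-np.sin(B),-np.cos(B)])
goal(np.array([.546,.003,.068])+.0187*d,[1,0,0],d)
a=grab("side","s5")[140:240,200:300,::-1]; b=grab("top","t5")[140:240,210:310,::-1]
o=np.zeros((400,800,3),np.uint8); o[:,:400]=cv2.resize(a,(400,400),interpolation=2);o[:,400:]=cv2.resize(b,(400,400),interpolation=2)
cv2.imwrite("pics/g5.png",o)
E
```

```text
t 12.03 p [ 0.5473 -0.011   0.0569] ty [ 1.    -0.002  0.005] tz [ 0.002 -0.642 -0.767] q [ 0.09  0.36  1.97 -0.82  1.06  0.6 ] F [ 0.2 -0.4 -1. ] ff 0.0 op 1.0
shift mm [-1.3  1.9 -3.2] rot [-0.0035  0.0048  0.002 ]
```

View pics/g5.png

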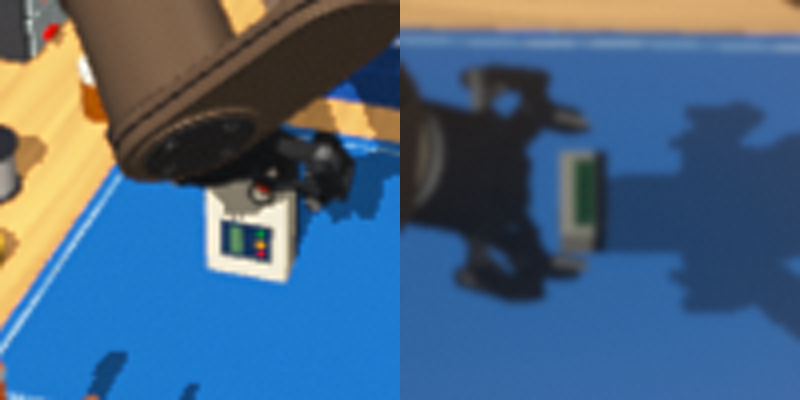

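Fingers are either side of the standing module (tips at crop (580,125) and (580,262)), still 13 mm back because they're open. I'll close, lift and rotate.

Call:
step_arm(
  increments=[
    [[-1, 1, -3], [0, 0, 0]],
    [[0, 0, 0], [0, 0, 0]],
  ],
)

```text
time: 12.3
eef_pos: [0.5476, -0.0075, 0.0554]
tcp_rot: [0.665, 0.664, -0.238, 0.244]
contact_force: [0.2, 0.7, 0.2]
opening: 1.002
finger_force: 0.0
```

Call:
step_arm(
  increments=[
    [[0, 0, 0], [0, 0, 0]],
    [[0, 0, 0], [0, 0, 0]],
    [[0, 0, 0], [0, 0, 0]],
    [[0, 0, 0], [0, 0, 0]],
    [[0, 0, 0], [0, 0, 0]],
    [[0, 0, 0], [0, 0, 0]],
  ],
  fingers=-1,
  grip_force=70,
)

```text
time: 12.8
eef_pos: [0.5475, -0.0077, 0.0554]
tcp_rot: [0.665, 0.664, -0.238, 0.244]
contact_force: [-1.0, 3.3, 4.0]
opening: 0.62
finger_force: 73.9
```

Call:
step_arm(
  increments=[
    [[0, 0, 5], [0, 0, 0]],
    [[0, 0, 15], [0, 0, 0]],
    [[0, 0, 25], [0, 0, 0]],
    [[0, 0, 25], [0.1208, 0, 0]],
    [[0, 0, 10], [0.1208, 0, 0]],
    [[0, 0, 0], [0.1208, 0, 0]],
    [[0, 0, 0], [0.1208, 0, 0]],
    [[0, 0, 0], [0.1208, 0, 0]],
  ],
)

```text
time: 13.47
eef_pos: [0.5471, -0.0078, 0.1354]
tcp_rot: [0.707, 0.705, -0.028, 0.034]
contact_force: [-0.8, 0.4, -3.1]
opening: 0.622
finger_force: 73.6
```

Call:
step_arm(
  increments=[
    [[0, 0, 0], [0.1208, 0, 0]],
    [[0, 0, 0], [0.1208, 0, 0]],
    [[0, 0, 0], [0.1208, 0, 0]],
    [[0, 0, 0], [0.1208, 0, 0]],
    [[0, 0, 0], [0.1208, 0, 0]],
    [[0, 0, 0], [0.1208, 0, 0]],
    [[0, 0, 0], [0.1208, 0, 0]],
    [[0, 0, 0], [0.1208, 0, 0]],
  ],
)

```text
time: 14.13
eef_pos: [0.547, -0.0092, 0.1345]
tcp_rot: [0.642, 0.638, 0.302, -0.299]
contact_force: [0.1, 1.4, -2.1]
opening: 0.626
finger_force: 73.7
```

```bash
python3 - <<'E'
from h import *
B=.7; goal([.546,-.01,.05],[1,0,0],[0,np.cos(B),-np.sin(B)])
a=grab("side","s6")[120:240,190:310,::-1]; b=grab("top","t6")[130:250,200:320,::-1]
o=np.zeros((400,800,3),np.uint8); o[:,:400]=cv2.resize(a,(400,400),interpolation=2);o[:,400:]=cv2.resize(b,(400,400),interpolation=2)
cv2.imwrite("pics/g6.png",o)
E
```

```text
t 14.13 p [ 0.547  -0.0092  0.1345] ty [ 1.    -0.008  0.002] tz [ 0.008  0.769 -0.639] q [-0.53  0.31  1.93  0.74  1.48 -0.82] F [ 0.1  1.4 -2.1] ff 73.7 op 0.626
shift mm [ -1.   -0.8 -84.5] rot [-0.007   0.0021  0.0082]
```

View pics/g6.png

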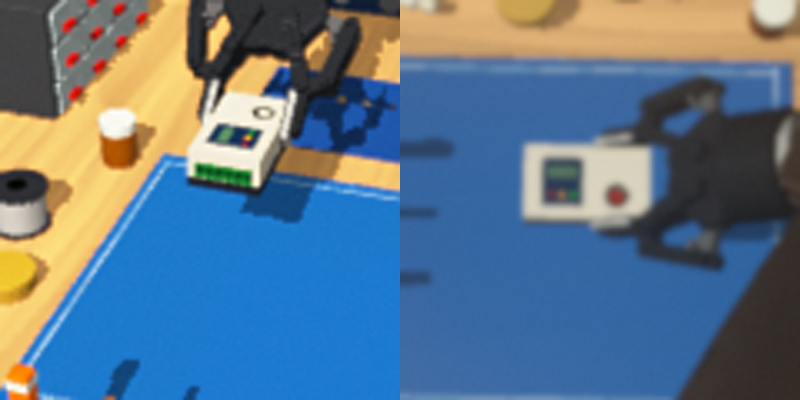

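Face up and level, with the hole at top crop (617,195). I'll lower it gently.

Call:
step_arm(
  increments=[
    [[0, 0, -15], [0, 0, 0]],
    [[0, 0, -30], [0, 0, 0]],
    [[0, 0, -30], [0, 0, 0]],
    [[0, 0, -20], [0, 0, 0]],
    [[0, 0, -10], [0, 0, 0]],
    [[0, 0, -3], [0, 0, 0]],
    [[0, 0, 0], [0, 0, 0]],
    [[0, 0, 0], [0, 0, 0]],
  ],
)

```text
time: 14.9
eef_pos: [0.5481, -0.0081, 0.0278]
tcp_rot: [0.642, 0.639, 0.301, -0.297]
contact_force: [-0.4, 0.4, -2.2]
opening: 0.619
finger_force: 73.7
```

Call:
step_arm(
  increments=[
    [[0, 0, -1], [0, 0, 0]],
    [[0, 0, -1], [0, 0, 0]],
    [[0, 0, 0], [0, 0, 0]],
    [[0, 0, 0], [0, 0, 0]],
  ],
)

```text
time: 15.23
eef_pos: [0.5475, -0.0083, 0.0253]
tcp_rot: [0.643, 0.639, 0.301, -0.297]
contact_force: [-0.0, -0.1, -3.1]
opening: 0.618
finger_force: 73.7
```

Call:
step_arm(
  increments=[
    [[0, 0, -1], [0, 0, 0]],
    [[0, 0, -1], [0, 0, 0]],
    [[0, 0, 0], [0, 0, 0]],
    [[0, 0, 0], [0, 0, 0]],
  ],
)

```text
time: 15.57
eef_pos: [0.547, -0.008, 0.0226]
tcp_rot: [0.643, 0.638, 0.301, -0.298]
contact_force: [-0.3, -0.6, -2.9]
opening: 0.621
finger_force: 73.7
```

Call:
step_arm(
  increments=[
    [[0, 0, -1], [0, 0, 0]],
    [[0, 0, 0], [0, 0, 0]],
    [[0, 0, 0], [0, 0, 0]],
  ],
)

```text
time: 15.82
eef_pos: [0.5471, -0.008, 0.0216]
tcp_rot: [0.643, 0.638, 0.301, -0.298]
contact_force: [0.7, -0.2, -2.7]
opening: 0.622
finger_force: 73.7
```

Call:
step_arm(
  increments=[
    [[0, 0, -1], [0, 0, 0]],
    [[0, 0, -1], [0, 0, 0]],
    [[0, 0, 0], [0, 0, 0]],
    [[0, 0, 0], [0, 0, 0]],
  ],
)

```text
time: 16.15
eef_pos: [0.5471, -0.008, 0.0196]
tcp_rot: [0.643, 0.638, 0.301, -0.298]
contact_force: [0.1, -1.0, -2.1]
opening: 0.62
finger_force: 73.7
```

Call:
step_arm(
  increments=[
    [[0, 0, -1], [0, 0, 0]],
    [[0, 0, -1], [0, 0, 0]],
    [[0, 0, 0], [0, 0, 0]],
    [[0, 0, 0], [0, 0, 0]],
  ],
)

```text
time: 16.48
eef_pos: [0.5471, -0.008, 0.0176]
tcp_rot: [0.643, 0.638, 0.301, -0.298]
contact_force: [0.2, 0.6, -2.5]
opening: 0.621
finger_force: 73.7
```

Call:
step_arm(
  increments=[
    [[0, 0, -1], [0, 0, 0]],
    [[0, 0, 0], [0, 0, 0]],
    [[0, 0, 0], [0, 0, 0]],
  ],
)

```text
time: 16.73
eef_pos: [0.5471, -0.008, 0.0167]
tcp_rot: [0.643, 0.638, 0.301, -0.298]
contact_force: [-0.4, -0.6, -2.4]
opening: 0.625
finger_force: 73.7
```

Call:
step_arm(
  increments=[
    [[0, 0, -1], [0, 0, 0]],
    [[0, 0, 0], [0, 0, 0]],
    [[0, 0, 0], [0, 0, 0]],
  ],
)

```text
time: 16.98
eef_pos: [0.5471, -0.008, 0.0157]
tcp_rot: [0.643, 0.638, 0.301, -0.298]
contact_force: [-1.4, -0.2, -2.3]
opening: 0.618
finger_force: 73.7
```

Call:
step_arm(
  increments=[
    [[0, 0, -1], [0, 0, 0]],
    [[0, 0, 0], [0, 0, 0]],
    [[0, 0, 0], [0, 0, 0]],
  ],
)

```text
time: 17.23
eef_pos: [0.5473, -0.0081, 0.0151]
tcp_rot: [0.643, 0.638, 0.301, -0.298]
contact_force: [-0.2, -1.0, -0.3]
opening: 0.614
finger_force: 73.8
```

Call:
step_arm(
  increments=[
    [[0, 0, -1], [0, 0, 0]],
    [[0, 0, 0], [0, 0, 0]],
    [[0, 0, 0], [0, 0, 0]],
  ],
)

```text
time: 17.48
eef_pos: [0.5473, -0.0081, 0.0151]
tcp_rot: [0.642, 0.638, 0.301, -0.299]
contact_force: [-2.4, -0.4, 5.3]
opening: 0.618
finger_force: 74.4
```

Call:
step_arm(
  increments=[
    [[0, 0, 0], [0, 0, 0]],
    [[0, 0, 0], [0, 0, 0]],
    [[0, 0, 0], [0, 0, 0]],
    [[0, 0, 0], [0, 0, 0]],
    [[0, 0, 0], [0, 0, 0]],
    [[0, 0, 0], [0, 0, 0]],
  ],
  fingers=1,
)

```text
time: 17.98
eef_pos: [0.5471, -0.008, 0.0136]
tcp_rot: [0.643, 0.638, 0.301, -0.298]
contact_force: [-0.5, -1.0, -0.7]
opening: 0.998
finger_force: 0.0
```

Call:
step_arm(
  increments=[
    [[0, -8, 6.5], [0, 0, 0]],
    [[0, -16, 13], [0, 0, 0]],
    [[0, -25, 21], [0, 0, 0]],
    [[0, -30, 25], [0, 0, 0]],
    [[0, -20, 35], [0, 0, 0]],
    [[0, 0, 40], [-0.11, 0, 0]],
    [[0, 0, 40], [-0.11, 0, 0]],
    [[0, 0, 30], [-0.11, 0, 0]],
  ],
)

```text
time: 18.65
eef_pos: [0.5479, -0.1094, 0.2285]
tcp_rot: [0.684, 0.679, 0.191, -0.184]
contact_force: [0.1, -0.7, 0.1]
opening: 0.996
finger_force: 0.0
```

```bash
python3 - <<'E'
from h import *
st()
a=grab("side","s7")
b=grab("top","t7")
o=np.zeros((600,800,3),np.uint8)
o[:300,:400]=cv2.resize(a[160:235,215:315,::-1],(400,300),interpolation=2);o[:300,400:]=cv2.resize(b[155:230,220:320,::-1],(400,300),interpolation=2)
o[300:,:400]=cv2.resize(a[210:285,165:265,::-1],(400,300),interpolation=2);o[300:,400:]=cv2.resize(b[150:225,110:210,::-1],(400,300),interpolation=2)
cv2.imwrite("pics/g7.png",o)
E
```

```text
t 18.65 p [ 0.5479 -0.1094  0.2285] ty [ 1.    -0.01   0.007] tz [ 0.011  0.512 -0.859] q [-0.58  0.14  1.82  0.45  1.5  -0.68] F [ 0.1 -0.7  0.1] ff 0.0 op 0.996
```

View pics/g7.png

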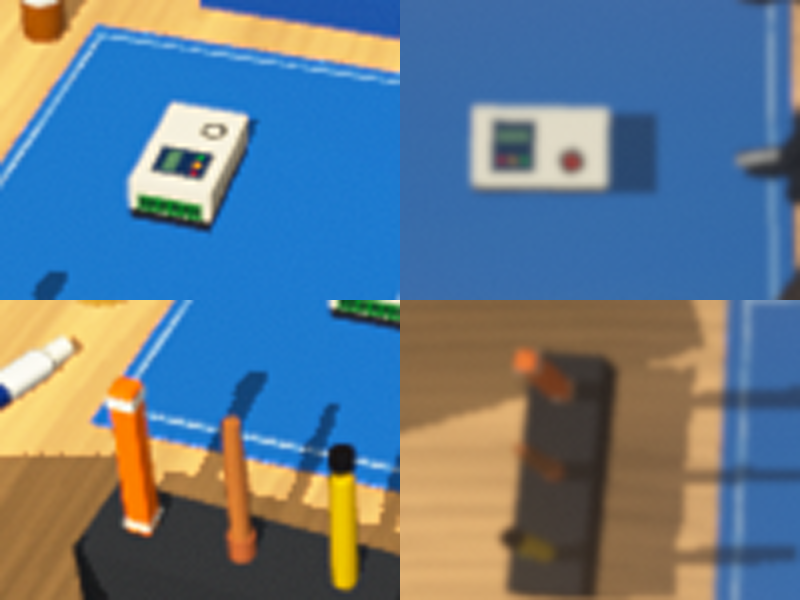

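Module flat, face up: the hole is at top crop (572,160) and side crop (214,130). The stylus top is at side crop (126,386) and top crop (526,362). Now the numbers.

```bash
python3 - <<'E'
from h import *
a=cv2.imread("pics/s7.png");b=cv2.imread("pics/t7.png")
T=lambda u,v:(220+(u-400+.5)/4-.5,155+(v+.5)/4-.5); S=lambda u,v:(215+(u+.5)/4-.5,160+(v+.5)/4-.5)
hs,ht=S(214,130.5),T(572,160.5)
print("hole tri",tri(hs,ht),"top",plane("top",ht,.033).round(4),"side",plane("side",hs,.033).round(4))
c=[plane("top",T(*p),.033) for p in((471,105),(609,106),(610,186),(471,186))]; print("module top",np.round(c,4),np.mean(c,0).round(4))
c=[plane("side",S(*p),.033) for p in((169,102),(248,112),(209,207),(129,190))]; print("module side",np.round(c,4),np.mean(c,0).round(4))
# stylus
def cen(im,box,f):
    x0,y0,x1,y1=box;h=cv2.cvtColor(im,cv2.COLOR_BGR2HSV)[y0:y1,x0:x1]; m=f(h); v,u=np.nonzero(m); return u.mean()+x0,v.mean()+y0,m.sum()
ct=cen(b,(132,158,150,174),lambda h:(h[...,1]>165)&(h[...,2]>150)); print("topcen",ct,plane("top",ct[:2],.14).round(4))
ss=lambda u,v:(165+(u+.5)/4-.5,210+(v-300+.5)/4-.5)
tt=lambda u,v:(110+(u-400+.5)/4-.5,150+(v-300+.5)/4-.5)
p=ss(126,386); print("side top",p,plane("side",p,.14).round(4),"tri",tri(p,ct[:2]))
for q in((126,522),(141,532),(157,516)): print("foot",plane("side",ss(*q),.045).round(4))
for q in((112,378),(140,378),(143,386),(128,392),(108,386)): print("topc",plane("side",ss(*q),.14).round(4))
for q in((532,353),(612,358),(597,597),(508,590)): print("holder top?",plane("top",tt(*q),.045).round(4))
for q in((540,462),): print(plane("top",tt(*q),.09))
E
```

```text
hole tri (array([ 0.53557552, -0.02475531,  0.03261303]), np.float64(0.0017852667614430713)) top [ 0.5346 -0.0249  0.033 ] side [ 0.5363 -0.0243  0.033 ]
module top [[ 0.5718  0.0446  0.033 ]
 [ 0.5727 -0.0497  0.033 ]
 [ 0.5176 -0.0509  0.033 ]
 [ 0.5159  0.0433  0.033 ]] [ 0.5445 -0.0032  0.033 ]
module side [[ 0.5757 -0.048   0.033 ]
 [ 0.5202 -0.052   0.033 ]
 [ 0.5162  0.0561  0.033 ]
 [ 0.5698  0.0541  0.033 ]] [0.5455 0.0026 0.033 ]
topcen (np.float64(140.92307692307693), np.float64(164.42307692307693), np.int64(26)) [0.5888 0.2806 0.14  ]
side top (196.125, 231.125) [0.5894 0.2823 0.14  ] tri (array([0.58957967, 0.2811444 , 0.13881456]), np.float64(0.0010592085811252326))
foot [0.6006 0.2825 0.045 ]
foot [0.5903 0.2865 0.045 ]
foot [0.5871 0.2741 0.045 ]
topc [0.5983 0.279  0.14  ]
topc [0.5856 0.2752 0.14  ]
topc [0.5818 0.28   0.14  ]
topc [0.5867 0.2859 0.14  ]
topc [0.5976 0.2848 0.14  ]
holder top? [0.6149 0.3036 0.045 ]
holder top? [0.6124 0.2489 0.045 ]
holder top? [0.4497 0.2497 0.045 ]
holder top? [0.4533 0.3091 0.045 ]
[0.53248501 0.28101758 0.09      ]
```

Call:
step_arm(
  increments=[
    [[3, 20, 2], [-0.1076, 0, 0]],
    [[3, 20, 2], [-0.1076, 0, 0]],
    [[3, 20, 2], [-0.1076, 0, 0]],
    [[3, 20, 2], [-0.1076, 0, 0]],
    [[3, 22, 2], [-0.1076, 0, 0]],
    [[3, 22, 0], [0, 0, 0.1208]],
    [[3, 22, 0], [0, 0, 0.1208]],
    [[3, 22, 0], [0, 0, 0.1208]],
  ],
)

```text
time: 19.42
eef_pos: [0.5707, 0.0623, 0.2342]
tcp_rot: [0.567, 0.824, 0.004, -0.001]
contact_force: [0.2, 0.4, -1.6]
opening: 1.002
finger_force: 0.0
```

Call:
step_arm(
  increments=[
    [[2, 22, 0], [0, 0, 0.1208]],
    [[2, 22, 0], [0, 0, 0.1208]],
    [[2, 22, 0], [0, 0, 0.1208]],
    [[2, 22, 0], [0, 0, 0.1208]],
    [[2, 22, 0], [0, 0, 0.1208]],
    [[2, 22, 0], [0, 0, 0.1208]],
    [[2, 22, 0], [0, 0, 0.1208]],
    [[2, 22, 0], [0, 0, 0.1208]],
  ],
)

```text
time: 20.08
eef_pos: [0.5869, 0.2375, 0.2338]
tcp_rot: [0.12, 0.993, 0.003, -0.004]
contact_force: [0.5, -0.8, 0.3]
opening: 0.994
finger_force: 0.0
```

Call:
step_arm(
  increments=[
    [[1, 22, 0], [0, 0, 0.1208]],
    [[1, 22, 0], [0, 0, 0.1208]],
    [[0, 0, 0], [0, 0, 0]],
    [[0, 0, 0], [0, 0, 0]],
  ],
)

```text
time: 20.42
eef_pos: [0.5888, 0.2813, 0.2336]
tcp_rot: [0.002, 1.0, 0.003, -0.004]
contact_force: [-0.2, -0.6, 0.4]
opening: 1.002
finger_force: 0.0
```

```bash
python3 - <<'E'
from h import *
goal([.5905,.281,.089],[0,1,0],[0,0,-1])
E
```

```text
t 20.42 p [0.5888 0.2813 0.2336] ty [0.004 1.    0.005] tz [-0.008  0.005 -1.   ] q [ 0.29  0.24  1.63  0.01  1.28 -1.28] F [-0.2 -0.6  0.4] ff 0.0 op 1.002
shift mm [   1.7   -0.3 -144.6] rot [-0.0053 -0.0079  0.0042]
```

Call:
step_arm(
  increments=[
    [[1.5, 0, -20], [-0.005, -0.008, 0.004]],
    [[0, 0, -30], [0, 0, 0]],
    [[0, 0, -30], [0, 0, 0]],
    [[0, 0, -30], [0, 0, 0]],
    [[0, 0, -20], [0, 0, 0]],
    [[0, 0, -14], [0, 0, 0]],
    [[0, 0, 0], [0, 0, 0]],
    [[0, 0, 0], [0, 0, 0]],
  ],
)

```text
time: 21.08
eef_pos: [0.5907, 0.2801, 0.09]
tcp_rot: [0.001, 1.0, 0.0, 0.0]
contact_force: [0.2, -0.4, -0.2]
opening: 0.998
finger_force: 0.0
```

Call:
step_arm(
  increments=[
    [[0, 0, 0], [0, 0, 0]],
    [[0, 0, 0], [0, 0, 0]],
    [[0, 0, 0], [0, 0, 0]],
    [[0, 0, 0], [0, 0, 0]],
    [[0, 0, 0], [0, 0, 0]],
    [[0, 0, 0], [0, 0, 0]],
    [[0, 0, 0], [0, 0, 0]],
    [[0, 0, 0], [0, 0, 0]],
  ],
  fingers=-1,
  grip_force=50,
)

```text
time: 21.75
eef_pos: [0.5909, 0.281, 0.0908]
tcp_rot: [0.0, 1.0, 0.001, 0.001]
contact_force: [-0.6, 0.1, 1.7]
opening: 0.143
finger_force: 48.7
```

Call:
step_arm(
  increments=[
    [[0, 0, 5], [0, 0, 0]],
    [[0, 0, 15], [0, 0, 0]],
    [[0, 0, 20], [0, 0, 0]],
    [[0, 0, 20], [0, 0, 0]],
    [[0, -5, 10], [0, 0, 0]],
    [[-4, -20, 0], [0, 0, 0]],
    [[-6, -30, 0], [0, 0, 0]],
    [[-6, -35, 0], [0, 0, 0]],
  ],
)

```text
time: 22.42
eef_pos: [0.5744, 0.1908, 0.1612]
tcp_rot: [-0.001, 1.0, 0.001, 0.001]
contact_force: [0.7, -0.7, 0.0]
opening: 0.142
finger_force: 49.0
```

Call:
step_arm(
  increments=[
    [[-7, -40, 0], [0, 0, 0]],
    [[-7, -40, 0], [0, 0, 0]],
    [[-7, -40, 0], [0, 0, 0]],
    [[-7, -40, 0], [0, 0, 0]],
    [[-6, -30, 0], [0, 0, 0]],
    [[-4, -20, 0], [0, 0, 0]],
    [[0, -6, -10], [0, 0, 0]],
    [[0, 0, -5], [0, 0, 0]],
  ],
)

```text
time: 23.08
eef_pos: [0.5362, -0.0266, 0.1448]
tcp_rot: [0.002, 1.0, 0.001, 0.001]
contact_force: [0.2, -0.7, -0.9]
opening: 0.138
finger_force: 49.1
```

Call:
step_arm(
  increments=[
    [[0, 0, 0], [0, 0, 0]],
    [[0, 0, 0], [0, 0, 0]],
  ],
)

```text
time: 23.25
eef_pos: [0.5362, -0.024, 0.1444]
tcp_rot: [-0.0, 1.0, 0.001, -0.0]
contact_force: [-0.6, 0.8, 0.3]
opening: 0.146
finger_force: 49.1
```

```bash
python3 - <<'E'
from h import *
s,r=st()
a=grab("side","s8");b=grab("top","t8")
p=s['eef_pos']; tip=p+[0,0,-.081]
print("expected tip px",proj("side",tip),proj("side",tip+[0,0,.035]),"hole px",proj("side",np.array([.5355,-.0248,.033])))
h=cv2.cvtColor(a[:,:,::-1].copy(),cv2.COLOR_BGR2HSV)
u0,v0=proj("side",tip).astype(int)
for v in range(v0-22,v0+14,2): print(v,u0-14,' '.join("%3d"%x for x in h[v,u0-14:u0+15,1]),'|',' '.join("%3d"%x for x in h[v,u0-14:u0+15,2]))
E
```

```text
t 23.25 p [ 0.5362 -0.024   0.1444] ty [-0.001  1.     0.002] tz [-0.     0.002 -1.   ] q [-0.23  0.07  1.99  0.    1.08 -1.81] F [-0.6  0.8  0.3] ff 49.1 op 0.146
expected tip px [268.23830599 182.9428709 ] [268.32762747 171.69380398] hole px [268.48354081 192.19047409]
160 254 139 139 142 143 142 137 137 138 139 139 115 101 242 255 255 255 230 133 193 218 212 213 210 213 208 212 202 200 202 | 244 244 241 239 241 243 243 244 244 245 231 175 255 255 255 255 246 152 169 173 172 170 170 170 172 154  86  79  82
162 254 140 142 142 139 139 138 139 139 140 140 136 138 255 255 255 255 255 132  89 138 170 179 196 199 207 216 212 209 211 | 243 241 240 242 244 244 244 244 244 243 237 233 253 252 252 253 243 159 166 170 169 170 172 173 174 156  89  78  81
164 254 143 142 142 140 139 140 140 138 136 138 137 160 255 255 255 255 255 193 137 135 135 138 137 135 116 115  52  36  47 | 239 240 243 244 244 244 244 245 245 244 243 246 252 252 252 252 239 206 250 252 251 251 251 245 208 153  89  78  76
166 254 143 141 141 141 142 140 138 134 135 136 133 153 255 255 255 255 255 191 136 137 137 139 142 14
[... 2827 characters left out ...]
24  24  25  24  24  24  24  27  34  38  36  36  35  29  26  25  27  36  42 156 226 221 219 218 218 | 207 215 249 247 245 245 245 246 245 246 246 246 240 238 239 239 240 245 248 247 249 248 189 129 133 167 204 206 207
192 254  17  28  26  26  24  25  24  24  24  24  31  43  42  33  26  38  40  50  29  24  31  52  21 190 224 219 218 219 222 | 214 249 247 246 245 246 245 245 246 246 242 202 177 239 249 238 133 159 247 248 244 197 120 121 148 205 207 206 206
194 254  28  27  25  25  25  25  25  24  25  24  25  31  46  49  48  46  43  30  24  31  49  52  14 199 222 217 220 219 220 | 250 247 247 247 246 246 246 246 246 247 247 242 217 177 170 194 214 246 248 244 205 138 113 147 203 209 206 206 205
```

The shank is centred over the hole in the side view (column 268.1 for both). Going down.

Call:
step_arm(
  increments=[
    [[0, -0.5, -10], [0, 0, 0]],
    [[0, 0, -10], [0, 0, 0]],
    [[0, 0, -6], [0, 0, 0]],
    [[0, 0, -3], [0, 0, 0]],
    [[0, 0, -2], [0, 0, 0]],
    [[0, 0, 0], [0, 0, 0]],
  ],
)

```text
time: 23.85
eef_pos: [0.5362, -0.0255, 0.1134]
tcp_rot: [0.0, 1.0, 0.001, 0.0]
contact_force: [0.1, -0.5, 0.5]
opening: 0.144
finger_force: 49.1
```

Call:
step_arm(
  increments=[
    [[0, 0, -1], [0, 0, 0]],
    [[0, 0, -1], [0, 0, 0]],
    [[0, 0, -1], [0, 0, 0]],
    [[0, 0, 0], [0, 0, 0]],
  ],
)

```text
time: 24.18
eef_pos: [0.5367, -0.0256, 0.1113]
tcp_rot: [0.0, 1.0, 0.001, 0.001]
contact_force: [-0.1, -0.3, -0.5]
opening: 0.142
finger_force: 49.1
```

Call:
step_arm(
  increments=[
    [[0, 0, -1], [0, 0, 0]],
    [[0, 0, -1], [0, 0, 0]],
    [[0, 0, -1], [0, 0, 0]],
    [[0, 0, 0], [0, 0, 0]],
  ],
)

```text
time: 24.52
eef_pos: [0.5365, -0.0255, 0.108]
tcp_rot: [0.0, 1.0, 0.001, 0.001]
contact_force: [0.2, -0.5, -0.2]
opening: 0.143
finger_force: 49.1
```

Call:
step_arm(
  increments=[
    [[0, 0, -1], [0, 0, 0]],
    [[0, 0, -1], [0, 0, 0]],
    [[0, 0, -1], [0, 0, 0]],
    [[0, 0, -1], [0, 0, 0]],
    [[0, 0, 0], [0, 0, 0]],
    [[0, 0, 0], [0, 0, 0]],
  ],
)

```text
time: 25.02
eef_pos: [0.5366, -0.0255, 0.1041]
tcp_rot: [0.0, 1.0, 0.001, 0.001]
contact_force: [0.6, -0.2, 0.0]
opening: 0.146
finger_force: 49.1
```

Call:
step_arm(
  increments=[
    [[0, 0, -1], [0, 0, 0]],
    [[0, 0, -1], [0, 0, 0]],
    [[0, 0, 0], [0, 0, 0]],
    [[0, 0, 0], [0, 0, 0]],
  ],
)

```text
time: 25.35
eef_pos: [0.5366, -0.0255, 0.1021]
tcp_rot: [0.0, 1.0, 0.001, 0.001]
contact_force: [-0.2, -0.5, -0.5]
opening: 0.144
finger_force: 49.1
```

Call:
step_arm(
  increments=[
    [[0, 0, -1], [0, 0, 0]],
    [[0, 0, 0], [0, 0, 0]],
    [[0, 0, 0], [0, 0, 0]],
  ],
)

```text
time: 25.6
eef_pos: [0.5369, -0.0256, 0.1017]
tcp_rot: [0.0, 1.0, 0.001, 0.001]
contact_force: [-0.2, -0.0, 2.3]
opening: 0.142
finger_force: 49.3
```

Call:
step_arm(
  increments=[
    [[0, 0, -1], [0, 0, 0]],
    [[0, 0, 0], [0, 0, 0]],
    [[0, 0, 0], [0, 0, 0]],
  ],
)

```text
time: 25.85
eef_pos: [0.5369, -0.0256, 0.1005]
tcp_rot: [0.0, 1.0, 0.001, 0.001]
contact_force: [0.1, 0.2, 2.6]
opening: 0.145
finger_force: 49.3
```

Call:
step_arm(
  increments=[
    [[0, 0, -1], [0, 0, 0]],
    [[0, 0, 0], [0, 0, 0]],
    [[0, 0, 0], [0, 0, 0]],
  ],
)

```text
time: 26.1
eef_pos: [0.5368, -0.0256, 0.0994]
tcp_rot: [0.0, 1.0, 0.001, 0.001]
contact_force: [0.0, -0.7, 3.2]
opening: 0.149
finger_force: 49.4
```

Call:
step_arm(
  increments=[
    [[0, 0, -1], [0, 0, 0]],
    [[0, 0, 0], [0, 0, 0]],
    [[0, 0, 0], [0, 0, 0]],
  ],
)

```text
time: 26.35
eef_pos: [0.5369, -0.0256, 0.0984]
tcp_rot: [0.0, 1.0, 0.001, 0.001]
contact_force: [-0.9, 0.6, 4.4]
opening: 0.146
finger_force: 49.5
```

Call:
step_arm(
  increments=[
    [[0, 0, -1], [0, 0, 0]],
    [[0, 0, 0], [0, 0, 0]],
    [[0, 0, 0], [0, 0, 0]],
  ],
)

```text
time: 26.6
eef_pos: [0.5369, -0.0256, 0.0976]
tcp_rot: [0.0, 1.0, 0.0, 0.001]
contact_force: [-0.7, 0.1, 5.3]
opening: 0.146
finger_force: 50.0
```

Call:
step_arm(
  increments=[
    [[0, 0, -0.5], [0, 0, 0]],
    [[0, 0, 0], [0, 0, 0]],
    [[0, 0, 0], [0, 0, 0]],
    [[0, 0, 0], [0, 0, 0]],
  ],
)

```text
time: 26.93
eef_pos: [0.537, -0.0256, 0.0976]
tcp_rot: [0.0, 1.0, 0.0, 0.001]
contact_force: [-0.5, 0.4, 6.1]
opening: 0.143
finger_force: 50.2
```

Call:
step_arm(
  increments=[
    [[0, 0, 0], [0, 0, 0]],
    [[0, 0, 0], [0, 0, 0]],
    [[0, 0, 0], [0, 0, 0]],
    [[0, 0, 0], [0, 0, 0]],
    [[0, 0, 0], [0, 0, 0]],
    [[0, 0, 0], [0, 0, 0]],
    [[0, 0, 0], [0, 0, 0]],
    [[0, 0, 0], [0, 0, 0]],
  ],
)

```text
time: 27.6
eef_pos: [0.537, -0.0256, 0.0976]
tcp_rot: [0.0, 1.0, 0.0, 0.001]
contact_force: [-1.7, 0.7, 7.1]
opening: 0.145
finger_force: 50.2
```

```bash
python3 - <<'E'
from h import *
from plant import sign_off
s,_=st()
if s['contact_force'][2]>4 and s['eef_pos'][2]<.0985: print(sign_off())
E
```

```text
t 27.6 p [ 0.537  -0.0256  0.0976] ty [0.    1.    0.001] tz [ 0.002  0.001 -1.   ] q [-0.24  0.14  2.02  0.    0.99 -1.81] F [-1.7  0.7  7.1] ff 50.2 op 0.145
the job is handed in; nothing more can be done
None
```

The job is handed in at 27.6 s: the module lies face up on the mat and the gripped stylus holds the button down through the hole (about 4 mm of travel at about 7 N); the hand-in returned no verdict.

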